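# Lock the tube wheel on the rotator's spindle with its R-clip

## Robot

A 7-joint arm with a two-finger parallel gripper is mounted at the origin on the work surface. World frame = base frame: x ahead of the robot, y to its left, z up, the work surface at z = 0. Lengths are in mm, angles in rad, forces in N, time in s.
With the tool pointing down it reaches from about 400 to 875 mm from the base axis. Payload 4.4 kg.
Tool frame: the origin (TCP) lies midway between the tips of the shut fingers; the grasp point (between the pads) lies 19 mm behind it; z points along the fingers, y is the line along which they close (so a half turn about z gives the same grasp; the last joint's range is limited). The gripper opens to 85 mm and grips with 20 to 120 N. Pads are 22 mm wide; open, the fingers measure 114 mm over their backs; the gripper's body (76 mm by 85 mm) begins 54 mm behind the grasp point. The pads swing forward as they close: fully open they stand 13 mm farther back than shut.
Start: joints at [1.227, 0.628, 0.038, 1.517, -0.027, 0.996, -0.02], TCP at [178.285, -625.086, 193.213] pointing down, gripper open.
Joint ranges: [-3.06, 3.06], [-0.37, 2.12], [-1.25, 1.32], [0.18, 2.47], [-1.1, 4.24], [0.23, 1.98], [-2.94, 2.94]. Speed limits (rad/s): [2.57, 2.57, 3.14, 3.14, 3.14, 3.14, 3.14].

## Interface

Orientations are given as [roll, pitch, yaw] about the fixed x, y, z axes, in that order (R = Rz(yaw) Ry(pitch) Rx(roll)).
In Python, from cell import ctrl gives the robot as it stands.
- The arm moves only by the shell command python3 -m handwheel 'ROWS'. ROWS is JSON, a list of rows, each a list of 3 entries, a list of its own where there are three numbers: the turn, a rotation vector about the tool's x, y, z in degrees, then the shift along the tool's x, y, z in m, then the closure, from 0 (fully open) to 1 (shut). A call has 1 to 5 rows; each row shifts and turns the commanded pose from where the row before left it, along the tool's axes as they then stand; what a row does not reach is not made up. A row lasts 1/12 s, in which the tool goes at most 41.7 mm and 7.16 degrees, less where a joint would pass 70% of its speed; a pose out of reach is approached as far as the arm can. A call is refused whole if a number of a shift passes 0.0417 or a number of a turn 7.16, either way. A call with a gripper value outside its range is refused whole. The fingers move at their own pace and stop on an object; the grip force is fixed at half the most. Time passes only in rows, so rows that do not move let the fingers close. It gives the time, the measured TCP pose, the force, the opening and the grip force at its end, in the units of the state.
- ctrl.read_state(): the state, without advancing time (a new reading comes with each control period).
- ctrl.get_image(name): name is "scene" or "top"; returns a dict with "pixels" (420x560x3 uint8, red, green, blue), "fx", "fy", "cx", "cy" (pixels), "pose" (4x4, takes a point from camera to world coordinates). Camera axes: x right, y up, looking along -z (the intrinsics and any distortion apply to the point x, -y, -z); pixel columns grow to the right and rows downward; lengths in mm; the calibration is good to about 2 mm. A picture is of the moment at which its call begins. There is no depth.
- ctrl.finish_job(): hands the job in; it is judged then, once.
The state is a dict: "clock": time; "qpos": joint angles; "qd": joint speeds; "tau": joint torques, N m; "eef_pos": TCP position; "tool_rot": TCP orientation; "force": force on the tool from outside, world axes, zero at the start; "torque": the same for the moment, N m; "width": finger opening in mm; "gripper_force": force on a finger pad.
Only numpy, scipy, OpenCV 4.12 (cv2) and the standard library are available. Lean on these libraries where they do the work, as an engineer would, in place of code of your own. Each camera call takes 0.05 s, during which the arm holds its last target. There are 200 camera calls.

## Task

Lock the blood-tube wheel on the rotator's spindle: take the R-clip with the orange grip out of the clip stand and push its straight leg down through the brass-lined cross-hole near the spindle's end, with its bent leg riding over the side of the spindle, until the grip sits down on the brass and the bent leg has snapped in under the spindle; then let go. Leave the green-gripped thin clip and the blue-gripped straight pin standing in the stand.

Things in the scene. Friction and masses are not known exactly. Their poses are not given: they have to be found in the camera images.
- clip_grip (a point): Centre of the R-clip's orange grip: 40 (x) x 20 (y) x 52 mm high; pinch its y faces. A 13 mm loop tops it. Two 7 mm steel legs point down: the straight leg, on the axis below this point, ends 104 mm below it; the bent leg, in the x-z plane on the +x side, springs outwards: 25 mm off at its belly, 16 at its kink (68 mm below), 28 at its tip (95 mm below). 120 g. Stands upright in the clip stand.
- cross_hole (a point): Centre of the hole's mouth: rim of a square brass funnel, 28 mm wide, 12 mm from 9 mm down. Level 40 mm spindle, axis 22 mm lower, along y; x across, z up. Clip x goes along this x, either way round; home = grip centre 26 mm above. Bent leg meets spindle 30-45 mm before home; push with up to 20 N. At +y: 45 mm thick sleeve from 20 mm, wheel r 80 mm from 92 mm; spindle ends at y -30 mm.
- thin_clip_grip (a point): Centre of the green grip (34 x 20 x 44 mm high) of a thinner, smaller R-clip, to be left in its slot. The grey clip stand has a flat top 95 mm above the bench, 250 x 70 mm, with three slots in a row 82 mm apart along the clips' x; the grips rest on it with the legs hanging in the slots. Which slot holds which changes. Draw a clip straight up 140 mm to clear the others.
- pin_grip (a point): Centre of the blue grip (40 x 20 x 52 mm high) of a straight locking pin, one leg and no bent leg, in the same clip stand, to be left there.
Mind the look-alikes: they are no part of the job. There is more than one size of the part that bears clip_grip; the job needs the smallest.

How it is judged (in metres and radians):
On the way:
1. the R-clip is pushed home in the cross-hole by the gripper, not dropped in (z of clip_grip in the frame of cross_hole below 0.036 m and horizontal distance between clip_grip and cross_hole below 0.012 m and contact force between the fingers and clip above 0.5 N), for 0.1 s.
At the end, for the whole second after the job is handed in: The orange-gripped R-clip stands released in the cross-hole: grip centre within 12 mm of the hole's axis seen from above and at most 36 mm above the hole's mouth (26 mm is fully home), tilted less than 0.25 rad, its x axis within 0.35 rad of the hole's x axis either way round (horizontal distance between clip_grip and cross_hole below 0.012 m and z of clip_grip in the frame of cross_hole between 0.018 and 0.036 m and angle between clip_grip's own z axis and vertical below 0.25 rad and angle between the x axis of clip_grip and the x axis of cross_hole, either way round below 0.35 rad); the robot touches nothing.
It fails at once if the green-gripped thin clip is moved more than 40 mm from where it stood (distance of thin_clip_grip from where it was at the start of the episode above 0.04 m).
It fails at once if the blue-gripped straight pin is moved more than 40 mm from where it stood (distance of pin_grip from where it was at the start of the episode above 0.04 m).
It also fails if it takes over 42 s, if anything falls off the work surface, if the arm or the gripper's body presses on something with over 40 N, if the wrist force passes 120 N, or if a joint passes its speed limit or range.

## Working session

There is one attempt and no reset: what is moved stays moved. The work goes in short steps, Python scripts to look and compute and a shell command to move; the robot and the scene stay as the last step left them, time stands still between calls to the robot, and variables do not carry over. Pictures are saved under pics/ and viewed, at most 10 in all, crops included, and the job is handed in when it is done.

```bash
ls; mkdir -p pics; python3 - <<'E'
from cell import ctrl
import cv2,numpy as np
ims=[]
for n in("scene","top"):
    d=ctrl.get_image(n); np.savez(f"/tmp/{n}.npz",**d)
    cv2.imwrite(f"pics/{n}0.png",d["pixels"][:,:,::-1])
    print(n,d["fx"],d["fy"],d["cx"],d["cy"],[k for k in d]); print(np.round(d["pose"],3))
s=ctrl.read_state(); print(s)
E
```

```text
pics
scene 512.537903506433 512.537903506433 279.1690958687266 208.72603885213258 ['pixels', 'fx', 'fy', 'cx', 'cy', 'pose']
[[ 2.540000e-01 -5.320000e-01  8.080000e-01  1.305156e+03]
 [ 9.670000e-01  1.610000e-01 -1.970000e-01 -2.878830e+02]
 [-2.500000e-02  8.310000e-01  5.550000e-01  6.717280e+02]
 [ 0.000000e+00  0.000000e+00  0.000000e+00  1.000000e+00]]
top 390.66836400618894 390.66836400618894 277.7152913653017 214.4191628289658 ['pixels', 'fx', 'fy', 'cx', 'cy', 'pose']
[[-8.00000e-03  9.94000e-01 -1.05000e-01  4.28279e+02]
 [-1.00000e+00 -9.00000e-03 -1.80000e-02 -1.21622e+02]
 [-1.90000e-02  1.05000e-01  9.94000e-01  9.78906e+02]
 [ 0.00000e+00  0.00000e+00  0.00000e+00  1.00000e+00]]
{'clock': 0.1, 'qpos': array([ 1.22718616,  0.62924294,  0.03841489,  1.51828129, -0.02697724,
        0.99632134, -0.01996903]), 'qd': array([ 0.00099516, -0.0013607 ,  0.00259424, -0.00216592,  0.0003293 ,
        0.00129349,  0.00082602]), 'tau': array([ 3.72053692e-03, -5.64524424e+01,  1.23059057e+00, -1.93972778e+01,
        1.12058170e-02,  5.36544219e-03, -3.30995444e-07]), 'eef_pos': array([ 178.12580967, -624.45087701,  192.38325667]), 'tool_rot': array([-3.13985695e+00,  1.89560922e-05,  2.77877399e-01]), 'force': array([-0.33173097, -0.15293375, -0.7190023 ]), 'torque': array([-0.04020632,  0.01786148, -0.00301602]), 'gripper_force': 0.0, 'width': 85.60377508125914}
```

View pics/scene0.png

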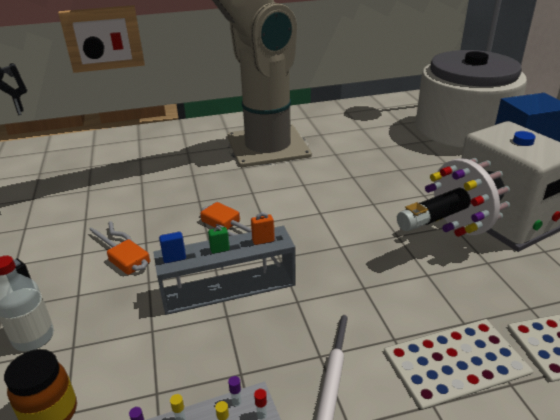

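View pics/top0.png

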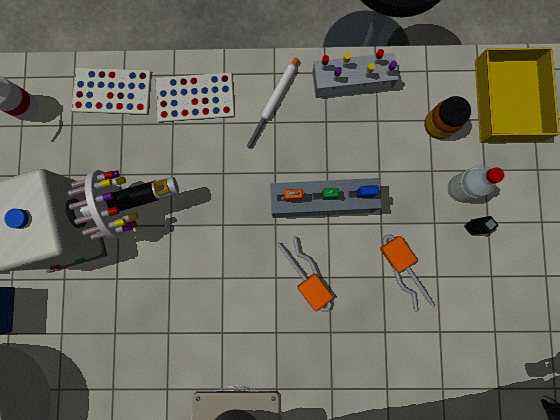

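Scene view: the stand holds blue (172,246), green (218,240) and orange (262,229) clips, and the spindle's brass is at about (415,208). Top view: the orange clip is at (293,195) with green and blue to its right, the brass is at (162,186), and the wheel lies to the left (+y). Two larger orange clips lie loose on the bench.

```bash
cat > h.py <<'E'
import numpy as np,cv2
def ray(d,u,v):
    P=d["pose"]; r=P[:3,:3]@np.array([(u-d["cx"])/d["fx"],-(v-d["cy"])/d["fy"],-1]); return P[:3,3],r/np.linalg.norm(r)
def onz(d,u,v,z):
    o,r=ray(d,u,v); return o+r*(z-o[2])/r[2]
def tri(a,pa,b,pb):
    o,r=ray(a,*pa);p,s=ray(b,*pb); t=np.linalg.lstsq(np.c_[r,-s],p-o,rcond=None)[0]
    A=o+r*t[0];B=p+s*t[1]; return (A+B)/2,np.linalg.norm(A-B)
def proj(d,X):
    c=np.linalg.inv(d["pose"])@np.r_[X,1]; return d["cx"]+d["fx"]*c[0]/-c[2], d["cy"]+d["fy"]*c[1]/c[2]
def blobs(d,h0,h1,box,smin=120,vmin=60,amin=15):
    hsv=cv2.cvtColor(np.ascontiguousarray(d["pixels"]),cv2.COLOR_RGB2HSV); m=cv2.inRange(hsv,(h0,smin,vmin),(h1,255,255))
    k=np.zeros_like(m);x0,y0,x1,y1=box;k[y0:y1,x0:x1]=m[y0:y1,x0:x1]
    n,l,s,c=cv2.connectedComponentsWithStats(k)
    return [(s[i].tolist(),np.round(c[i],1).tolist(),[np.round(v,1) for v in cv2.minAreaRect(cv2.findContours((l==i).astype(np.uint8),0,2)[0][0])[:2]],round(cv2.minAreaRect(cv2.findContours((l==i).astype(np.uint8),0,2)[0][0])[2],1)) for i in range(1,n) if s[i][4]>=amin]
E
python3 - <<'E'
from h import *
S=np.load("/tmp/scene.npz");T=np.load("/tmp/top.npz")
for nm,h in(("org",(4,16)),("grn",(45,80)),("blu",(100,125))):
    print(nm);[print(' S',b) for b in blobs(S,*h,(150,205,290,265))];[print(' T',b) for b in blobs(T,*h,(265,175,390,215))]
print("brass");[print(' S',b) for b in blobs(S,12,28,(385,190,450,240),90)];[print(' T',b) for b in blobs(T,12,28,(120,170,185,205),90)]
a=cv2.resize(S["pixels"][180:250,380:480],None,fx=5,fy=5,interpolation=2);b=cv2.resize(T["pixels"][160:230,100:200],None,fx=5,fy=5,interpolation=2)
c=cv2.resize(T["pixels"][170:220,260:390],None,fx=3.8,fy=3.8,interpolation=2)
e=cv2.resize(S["pixels"][205:310,150:300],None,fx=2.5,fy=2.5,interpolation=2)
W=np.zeros((600,800,3),np.uint8)
def put(i,y,x,f):
    i=cv2.resize(i,None,fx=f,fy=f);W[y:y+i.shape[0],x:x+i.shape[1]]=i
put(a,0,0,.8);put(b,0,400,.8);put(c,290,0,.8);put(e,290,400,1)
cv2.imwrite("pics/crop1.png",W[:,:,::-1])
E
```

```text
org
 S ([200, 205, 40, 24, 677], [219.3, 215.4], [array([219.5, 216.5]), array([23., 39.])], 90.0)
 S ([251, 214, 23, 31, 585], [262.3, 229.5], [array([262.5, 229. ]), array([29. , 22.5])], 85.6)
 T ([284, 189, 19, 12, 142], [292.6, 193.7], [array([292.9, 193.9]), array([ 9.9, 19.1])], 81.9)
grn
 S ([208, 227, 21, 21, 132], [218.5, 232.9], [array([221.3, 234. ]), array([25.1, 14.8])], 32.3)
 T ([323, 188, 16, 9, 122], [330.3, 192.1], [array([330.5, 192. ]), array([ 8., 15.])], 90.0)
blu
 S ([160, 232, 26, 31, 627], [172.4, 246.9], [array([172.3, 246.9]), array([28.3, 22.7])], 80.5)
 T ([356, 185, 23, 13, 191], [367.2, 190.0], [array([367. , 189.9]), array([10. , 22.7])], 78.7)
brass
 S ([406, 202, 22, 13, 151], [416.4, 207.9], [array([416.1, 208.2]), array([19.4, 12. ])], 32.0)
 T ([120, 177, 4, 7, 21], [121.4, 180.3], [array([121.5, 180. ]), array([3., 6.])], 0.0)
 T ([152, 179, 17, 16, 168], [160.1, 186.3], [array([160.2, 186.4]), array([13.9, 14. ])], 74.7)
```

View pics/crop1.png

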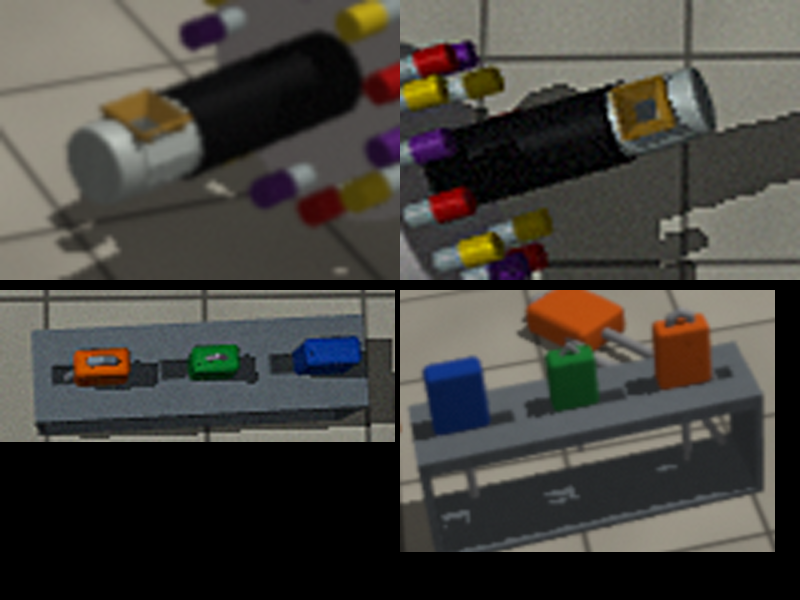

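```bash
python3 - <<'E'
from h import *
S=np.load("/tmp/scene.npz");T=np.load("/tmp/top.npz")
H,e=tri(S,(416.1,208.3),T,(160.3,186.5)); print("hole",H.round(1),e)
f=lambda x,y:(100+(x-400+.5)/4-.5,160+(y+.5)/4-.5)
for p,q in(((430,135),(608,88)),((460,205),(635,160)),((610,90),(663,77)),((622,138),(676,127))):
    A=onz(T,*f(*p),H[2]);B=onz(T,*f(*q),H[2]);d=A-B;print("yaw",np.degrees(np.arctan2(-d[0],d[1])).round(1))
# hole mouth px check, stand edges
g=lambda x,y:(260+x/3.04,170+y/3.04-290/3.04)
for p,q in(((35,330),(362,316)),((40,424),(365,405))):
    A=onz(T,*g(*p),95);B=onz(T,*g(*q),95);d=A-B;print("stand yaw",np.degrees(np.arctan2(-d[0],d[1])).round(1),A.round(),B.round())
for n,s,t in(("org",(262.3,229.5),(292.6,193.7)),("blu",(172.4,246.9),(367.2,190.0))):
    X,e=tri(S,s,T,t);print(n,X.round(1),round(e,1),"top z135",onz(T,*t,135).round(1),"scene z125",onz(S,*s,125).round(1))
for c in((300,),):pass
# orange/green/blue mask edges check
o=onz(T,292.6,193.7,140);b=onz(T,367.2,190,140);d=o-b;print(np.degrees(np.arctan2(-d[0],d[1])),np.linalg.norm(d))
X0=onz(T,292.6,193.7,140); 
for dx in(-10,10):
  for z in(95,147): print(dx,z,[np.round(proj(S,[X0[0]+dx,X0[1]+k,z]),1).tolist() for k in(-20,20)],[np.round(proj(T,[X0[0]+dx,X0[1]+k,z]),1).tolist() for k in(-20,20)])
E
```

```text
hole [583.5 155.5 124.8] 1.534915847860253
yaw 14.4
yaw 14.0
yaw 13.4
yaw 11.1
stand yaw 1.9 [594. -92.  95.] [ 602. -338.   95.]
stand yaw 2.8 [522. -96.  95.] [ 534. -338.   95.]
org [ 564.2 -139.7  123.5] 0.1 top z135 [ 562.3 -139.5  135. ] scene z125 [ 566.2 -140.   125. ]
blu [ 570.6 -303.1  124.7] 1.9 top z135 [ 568.8 -301.9  135. ] scene z125 [ 571.3 -302.2  125. ]
2.2723302629519266 161.60007284393444
-10 95 [[251.1, 239.9], [271.9, 236.2]] [[301.0, 201.0], [283.5, 201.2]]
-10 147 [[249.5, 216.9], [271.0, 213.3]] [[302.0, 197.7], [283.4, 197.9]]
10 95 [[253.4, 246.2], [274.5, 242.4]] [[300.9, 192.4], [283.4, 192.6]]
10 147 [[251.8, 223.0], [273.7, 219.3]] [[301.9, 188.5], [283.3, 188.7]]
```

```bash

python3 -m handwheel '[[[0,0,0],[0.0335,-0.024,-0.002],0],[[0,0,0],[0.0335,-0.024,-0.002],0],[[0,0,0],[0.0335,-0.024,-0.002],0],[[0,0,0],[0.0335,-0.024,-0.002],0],[[0,0,0],[0.0335,-0.024,-0.002],0]]'
python3 -m handwheel '[[[0,0,0],[0.0335,-0.024,0],0],[[0,0,0],[0.0335,-0.024,0],0],[[0,0,0],[0.0335,-0.024,0],0],[[0,0,0],[0.0335,-0.024,0],0],[[0,0,0],[0.0335,-0.024,0],0]]'
python3 -m handwheel '[[[0,0,0],[0.0335,-0.024,0],0],[[0,0,0],[0.0335,-0.024,0],0],[[0,0,0],[0.0335,-0.024,0],0],[[0,0,0],[0.0335,-0.024,0],0],[[0,0,0],[0.0335,-0.024,0],0]]'
python3 -m handwheel '[[[0,0,-7],[0,0,0],0],[[0,0,-7],[0,0,0],0],[[0,0,-7],[0,0,0],0],[[0,0,-7],[0,0,0],0],[[0,0,-7],[0,0,0],0]]'
python3 -m handwheel '[[[0,0,-7],[0,0,0],0],[[0,0,-7],[0,0,0],0],[[0,0,-7],[0,0,0],0],[[0,0,-7],[0,0,0],0],[[0,0,-7],[0,0,0],0]]'
python3 -m handwheel '[[[0,0,-6.4],[0,0,0],0],[[0,0,0],[0,0,0],0],[[0,0,0],[0,0,0],0]]'
```

```text
clock: 0.52
eef_pos: [307.2, -461.8, 203.0]
tool_rot: [-3.141, 0.0, 0.277]
force: [1.3, -0.7, 1.6]
width: 85.4
gripper_force: 0.0
clock: 0.93
eef_pos: [435.3, -300.6, 203.1]
tool_rot: [-3.141, 0.0, 0.278]
force: [0.0, -0.7, 0.6]
width: 85.5
gripper_force: 0.0
clock: 1.35
eef_pos: [563.5, -139.2, 203.0]
tool_rot: [-3.141, 0.001, 0.278]
force: [1.6, -0.2, 0.2]
width: 85.1
gripper_force: 0.0
clock: 1.77
eef_pos: [562.5, -140.9, 202.8]
tool_rot: [-3.141, 0.001, 0.895]
force: [-0.2, -0.3, 0.2]
width: 84.9
gripper_force: 0.0
clock: 2.18
eef_pos: [562.4, -141.1, 202.8]
tool_rot: [-3.141, -0.0, 1.505]
force: [-0.0, -0.2, -0.4]
width: 85.6
gripper_force: 0.0
clock: 2.43
eef_pos: [562.5, -141.2, 202.9]
tool_rot: [-3.141, -0.0, 1.608]
force: [-0.1, 0.8, 0.0]
width: 85.3
gripper_force: 0.0
```

```bash

python3 -m handwheel '[[[0,0,0],[0.0015,0,0.03],0],[[0,0,0],[0,0,0.03],0],[[0,0,0],[0,0,0.025],0],[[0,0,0],[0,0,0.012],0],[[0,0,0],[0,0,0],0]]'
python3 - <<'E'
from cell import ctrl
import cv2
d=ctrl.get_image("scene");cv2.imwrite("pics/s2.png",cv2.resize(d["pixels"][120:300,140:330],None,fx=3,fy=3)[:,:,::-1])
E
```

```text
clock: 2.85
eef_pos: [560.1, -139.2, 103.1]
tool_rot: [-3.135, -0.001, 1.609]
force: [0.4, -0.2, 0.1]
width: 85.1
gripper_force: 0.0
```

View pics/s2.png

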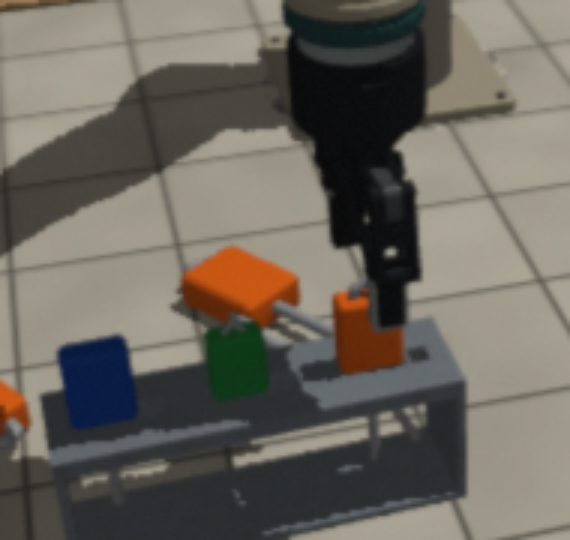

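The near finger (388,250 in the crop) sits in front of the orange grip, centred on it to within 1-2 mm; green and blue are well clear. Closing.

```bash

python3 -m handwheel '[[[0,0,0],[0,0.002,-0.001],0.5],[[0,0,0],[0,0,0],0.8],[[0,0,0],[0,0,0],1],[[0,0,0],[0,0,0],1],[[0,0,0],[0,0,0],1]]'
python3 -m handwheel '[[[0,0,0],[0,0,0],1],[[0,0,0],[0,0,0],1],[[0,0,0],[0,0,0],1],[[0,0,0],[0,0,0],1]]'
```

```text
clock: 3.32
eef_pos: [565.1, -139.7, 108.0]
tool_rot: [3.14, 0.0, 1.611]
force: [0.0, -0.2, 0.1]
width: 25.9
gripper_force: 0.3
clock: 3.65
eef_pos: [564.9, -139.7, 108.2]
tool_rot: [3.141, 0.0, 1.611]
force: [-1.5, 0.2, 5.4]
width: 15.1
gripper_force: 58.7
```

```bash

python3 -m handwheel '[[[0,0,0],[0,0,-0.02],1],[[0,0,0],[0,0,-0.03],1],[[0,0,0],[0,0,-0.035],1],[[0,0,0],[0,0,-0.035],1],[[0,0,0],[0,0,-0.035],1]]'
python3 -m handwheel '[[[0,0,0],[0,0,-0.01],1],[[0,0,0],[0,0,0],1],[[0,0,0],[0,0,0],1]]'
python3 - <<'E'
from cell import ctrl
import cv2
d=ctrl.get_image("scene");cv2.imwrite("pics/s3.png",cv2.resize(d["pixels"][60:300,140:340],None,fx=2.5,fy=2.5)[:,:,::-1])
E
```

```text
clock: 4.07
eef_pos: [564.2, -139.4, 263.7]
tool_rot: [-3.141, -0.0, 1.611]
force: [0.8, 0.5, -2.0]
width: 15.8
gripper_force: 58.6
clock: 4.32
eef_pos: [564.2, -139.6, 271.7]
tool_rot: [-3.141, 0.0, 1.611]
force: [0.3, -0.2, -2.0]
width: 15.4
gripper_force: 58.6
```

View pics/s3.png

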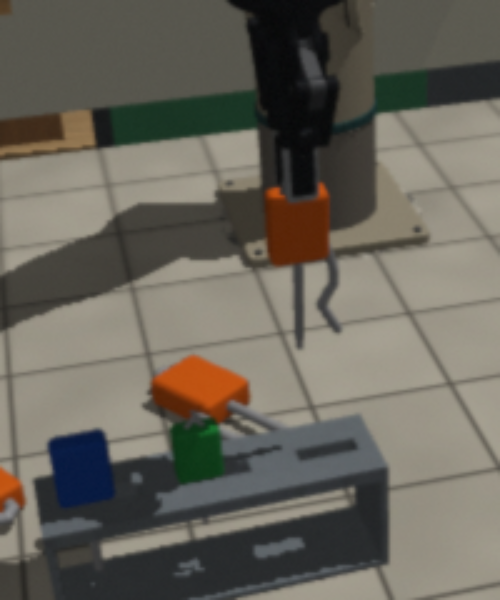

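The clip is out, its straight leg at (299,345) and bent leg on the right. The fingertips at (300,197) overlap only the top of the orange grip (top edge at y = 187), so I'll measure where the clip sits in the fingers.

```bash
python3 - <<'E'
from cell import ctrl
from h import *
d=ctrl.get_image("scene");np.savez("/tmp/s4.npz",**d)
s=ctrl.read_state();P=s["eef_pos"];print(P,s["tool_rot"],s["width"])
print("TCP px",proj(d,P),"40 above",proj(d,P+[0,0,40]),proj(d,P-[0,0,60]))
b=blobs(d,4,16,(225,120,300,175));print(b)
# px per mm in z ; solve y,z on plane x=P[0]
for u,v in [c[1] for c in b]:
    o,r=ray(d,u,v);print("face x+10:",(o+r*(P[0]+10-o[0])/r[0]).round(1),"x:",(o+r*(P[0]-o[0])/r[0]).round(1))
# leg tip straight (crop 299,345)
u,v=140+299.5/2.5-.5,60+347/2.5-.5
o,r=ray(d,u,v);print("tip",(o+r*(P[0]-o[0])/r[0]).round(1))
u,v=140+297/2.5-.5,60+263/2.5-.5
o,r=ray(d,u,v);print("bottom of face",(o+r*(P[0]+10-o[0])/r[0]).round(1))
t=ctrl.get_image("top");print(blobs(t,4,16,(250,150,340,215)))
hs=t["pixels"]; cv2.imwrite("pics/t4.png",cv2.resize(hs[130:250,230:350],None,fx=4,fy=4)[:,:,::-1]);print("top tcp px",proj(t,P),proj(t,P+[0,0,60]))
E
```

```text
[ 563.14516118 -139.50193125  270.00358504] [-3.13750593e+00 -8.14073650e-04  1.61114251e+00] 15.908026264497728
TCP px (np.float64(258.3704848132004), np.float64(157.84876603128788)) 40 above (np.float64(257.18765263130666), np.float64(135.94273331409698)) (np.float64(260.03345573572085), np.float64(188.64696039403196))
[([245, 133, 27, 34, 697], [258.2, 150.9], [array([258.8, 149.6]), array([32. , 26.1])], 86.2)]
face x+10: [ 573.1 -141.2  288.1] x: [ 563.1 -139.2  282.9]
tip [ 563.1 -141.7  190.6]
bottom of face [ 573.1 -142.2  262.8]
[]
top tcp px (np.float64(294.03002245006786), np.float64(181.71824881334163)) (np.float64(294.8470997641753), np.float64(175.03868827551173))
```

View pics/t4.png

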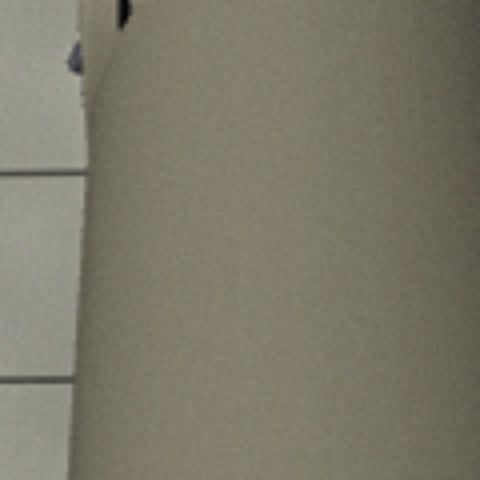

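```bash
python3 - <<'E'
import numpy as np,cv2
d=np.load("/tmp/s4.npz")["pixels"]
cv2.imwrite("pics/s4z.png",cv2.resize(np.clip(d[50:210,215:315].astype(float)*1.6,0,255).astype(np.uint8),None,fx=3.7,fy=3.7,interpolation=2)[:,:,::-1])
E
```

```text
(no output)
```

View pics/s4z.png

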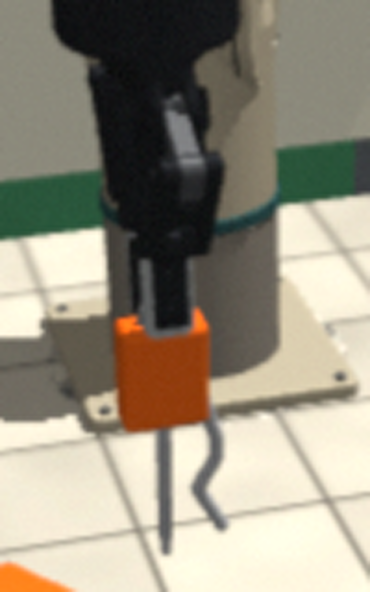

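Fingertips at (168,333) in the crop hold the top end of the grip firmly. The clip hangs upright, with the straight leg about 2 mm toward -y of the TCP. I'll carry it over to the spindle.

```bash

python3 -m handwheel '[[[0,0,0],[0.02,0.002,0],1],[[0,0,0],[0.035,0.004,0],1],[[0,0,0],[0.035,0.004,0],1],[[0,0,0],[0.035,0.004,0],1],[[0,0,0],[0.035,0.004,0],1]]'
python3 -m handwheel '[[[0,0,0],[0.035,0.004,0],1],[[0,0,0],[0.035,0.004,0],1],[[0,0,0],[0.035,0.004,0],1],[[0,0,0],[0.0295,0.003,0],1],[[0,0,5],[0,0,0],1]]'
python3 -m handwheel '[[[0,0,7],[0,0,0],1],[[0,0,7],[0,0,0],1],[[0,0,7],[0,0,0],1],[[0,0,7],[0,0,0],1],[[0,0,7],[0,0,0],1]]'
python3 -m handwheel '[[[0,0,7],[0,0,0],1],[[0,0,7],[0,0,0],1],[[0,0,7],[0,0,0],1],[[0,0,7],[0,0,0],1],[[0,0,7],[0,0,0],1]]'
python3 -m handwheel '[[[0,0,3.8],[0,0,0],1],[[0,0,0],[0,0,0],1],[[0,0,0],[0,0,0],1],[[0,0,0],[0,0,0],1]]'
python3 - <<'E'
from cell import ctrl
from h import *
d=ctrl.get_image("scene");np.savez("/tmp/s5.npz",**d)
t=ctrl.get_image("top");np.savez("/tmp/t5.npz",**t)
s=ctrl.read_state();print(s["eef_pos"],s["tool_rot"],s["width"])
print(blobs(d,4,16,(370,60,470,185)),"brass",blobs(d,12,28,(385,190,450,240),90))
W=np.zeros((600,800,3),np.uint8)
W[:,:400]=cv2.resize(d["pixels"][70:250,360:480],(400,600),interpolation=2)
W[:400,400:]=cv2.resize(t["pixels"][140:240,100:200],(400,400),interpolation=2)
cv2.imwrite("pics/s5.png",W[:,:,::-1])
E
```

```text
clock: 4.88
eef_pos: [575.2, 22.4, 270.3]
tool_rot: [-3.138, -0.0, 1.611]
force: [0.9, -0.1, -2.1]
width: 15.8
gripper_force: 58.7
clock: 5.3
eef_pos: [583.6, 165.7, 270.3]
tool_rot: [-3.138, -0.006, 1.534]
force: [-0.2, 0.4, -1.1]
width: 15.6
gripper_force: 58.7
clock: 5.72
eef_pos: [584.8, 155.8, 270.1]
tool_rot: [-3.139, 0.003, 0.907]
force: [-1.3, -1.2, -1.5]
width: 15.7
gripper_force: 58.7
clock: 6.13
eef_pos: [584.8, 155.8, 270.1]
tool_rot: [3.141, 0.004, 0.296]
force: [-0.1, 0.3, -1.1]
width: 15.6
gripper_force: 58.7
clock: 6.47
eef_pos: [585.3, 156.0, 271.2]
tool_rot: [3.141, 0.002, 0.238]
force: [0.7, 0.4, -1.4]
width: 15.6
gripper_force: 58.7
[585.59545271 155.98334052 271.68379434] [-3.14157038e+00  9.46619104e-04  2.37008293e-01] 15.222504641408246
[([418, 117, 25, 33, 617], [429.9, 132.9], [array([429.6, 133.3]), array([23.7, 31. ])], 4.8)] brass [([406, 202, 22, 13, 149], [416.5, 207.9], [array([416.1, 208.2]), array([19.4, 12. ])], 32.0)]
```

View pics/s5.png

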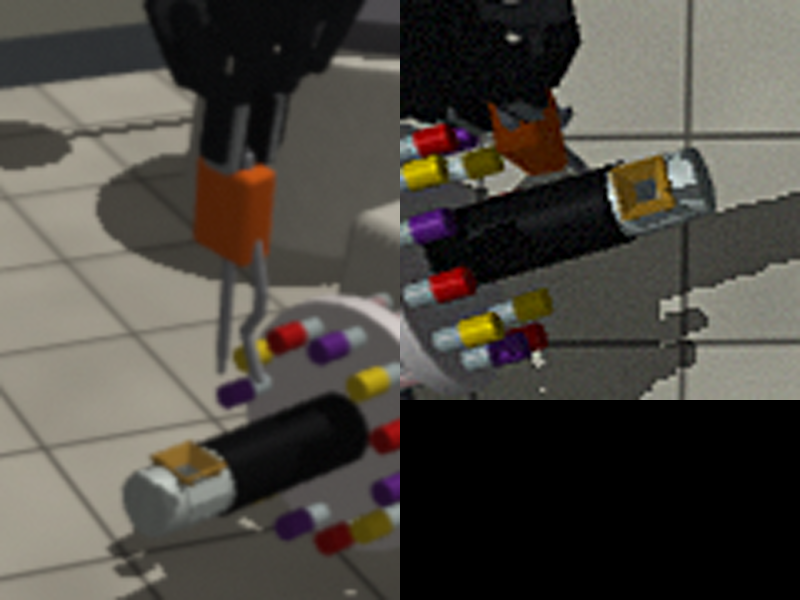

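The scene crop shows the clip hanging above the funnel (190,462), straight leg tip at (222,370) and bent leg on the +x side. The clip is about 1 cm off the vertical over the funnel, judging by eye, so I'll compute the correction.

```bash
python3 - <<'E'
from h import *
d=np.load("/tmp/s5.npz");t=np.load("/tmp/t5.npz")
P=np.array([585.5,156,271.]);y=.237;tx=np.array([np.cos(y),np.sin(y),0]);ty=np.array([np.sin(y),-np.cos(y),0])
H=np.array([583.5,155.5,124.8])
for n,(cx,cy) in dict(tip=(222,371),legtop=(229,262),gripbotL=(197,240),gripbotF=(249,263),gripbotR=(273,232)).items():
    u,v=360+(cx+.5)*.3-.5,70+(cy+.5)*.3-.5
    o,r=ray(d,u,v);X=o+r*((P-o)@ty)/(r@ty);print(n,(round(u,1),round(v,1)),X.round(1),"tool x off",round((X-P)@tx,1))
for z in(125,160,188,230,262,288): print(z,"hole vert px",np.round(proj(d,np.r_[H[:2],z]),1),np.round(proj(t,np.r_[H[:2],z]),1))
# grip from top+scene: bottom corners
g=lambda x,y_:(100+(x-400+.5)/4-.5,140+(y_+.5)/4-.5)
sc=lambda x,y_:(360+(x+.5)*.3-.5,70+(y_+.5)*.3-.5)
X,e=tri(d,sc(249,263),t,g(527,175));print("corner",X.round(1),e)
m=cv2.inRange(cv2.cvtColor(t["pixels"],cv2.COLOR_RGB2HSV),(4,120,40),(16,255,255));ys,xs=np.nonzero(m[150:195,110:150]);print(xs.min()+110,xs.max()+110,ys.min()+150,ys.max()+150)
# predicted grip bottom corners for grip centred at P(+offset) z 262
for ax in(-20,20):
  for ay in(-10,10):
    X=P+tx*(ax-2)+ty*ay;X[2]=262;print(ax,ay,np.round(proj(d,X),1),np.round(proj(t,X),1))
E
```

```text
tip (426.2, 180.9) [598.9 159.2 193.4] tool x off 13.7
legtop (428.4, 148.2) [592.1 157.6 256.2] tool x off 6.8
gripbotL (418.8, 141.6) [567.6 151.7 258.3] tool x off -18.4
gripbotF (434.4, 148.6) [605.6 160.9 261.7] tool x off 20.7
gripbotR (441.6, 139.2) [617.9 163.8 284.6] tool x off 33.3
125 hole vert px [415.7 208.3] [159.9 186.4]
160 hole vert px [418.  192.7] [154.7 183.5]
188 hole vert px [419.9 179.7] [150.2 181. ]
230 hole vert px [422.9 159.4] [142.9 177. ]
262 hole vert px [425.3 143.3] [136.7 173.6]
288 hole vert px [427.3 129.7] [131.3 170.6]
corner [570.8 178.3 240.3] 9.153162280084752
122 141 162 183
-20 -10 [422.  137.7] [133.7 185. ]
-20 10 [413.3 140.3] [144.1 182.4]
20 -10 [437.7 146.4] [129.4 164.7]
20 10 [428.8 149.1] [139.7 162.1]
```

```bash
python3 - <<'E'
from h import *
d=np.load("/tmp/s5.npz");t=np.load("/tmp/t5.npz");T=np.load("/tmp/top.npz");S=np.load("/tmp/scene.npz")
sc=lambda x,y_:(360+(x+.5)*.3-.5,70+(y_+.5)*.3-.5)
g=lambda x,y_:(100+(x-400+.5)/4-.5,140+(y_+.5)/4-.5)
for n,a,b in(("cornL",(197,240),(567,165)),("tip",(222,371),(583,168))):
    X,e=tri(d,sc(*a),t,g(*b));print(n,X.round(1),round(e,1))
hsv=cv2.cvtColor(t["pixels"],cv2.COLOR_RGB2HSV);om=cv2.inRange(hsv,(4,120,40),(16,255,255))
D=cv2.absdiff(t["pixels"],T["pixels"]).max(2)
print("top cols 125..160");
for v in range(160,196): print(v,''.join('O' if om[v,u] else ('#' if D[v,u]>60 else '+' if D[v,u]>28 else '.') for u in range(125,161)))
D=cv2.absdiff(d["pixels"],S["pixels"]).max(2);hsv=cv2.cvtColor(d["pixels"],cv2.COLOR_RGB2HSV);om=cv2.inRange(hsv,(4,120,40),(16,255,255))
print("scene cols 412..447")
for v in range(136,192,1): print(v,''.join('O' if om[v,u] else ('#' if D[v,u]>60 else '+' if D[v,u]>28 else '.') for u in range(412,448)))
E
```

```text
cornL [570.4 148.6 259.5] 2.7
tip [583.6 168.1 183. ] 1.5
top cols 125..160
160 ###############.....................
161 ###############.....................
162 ############O++.....................
163 ############O.+.....................
164 ############OO......................
165 ############OO......................
166 ############O#+.....................
167 ###########OOO####..................
168 ###########OOO####+.................
169 ###########OOOO###..................
170 #####O#OOOOOOOO##...................
171 O####OOOOOOOOOO#+...................
172 OO#OOOOOOOOOOOO+....................
173 OOOOOOOOOOOOOOOO....................
174 OOOOOOOOOOOOOOOO....................
175 OOOOOOOOOOOOOOOO....................
176 OOOOOOOOOOOOOOOO#...................
177 OOOOOOOOOOOOOOOO#+..................
178 OOOOOOOOOOOOOOOOO#+.................
179 +OOOOOOOOOOOOOOOO###................
180 .++OOOOOOOOOOOOOO####...............
181 ....OOOOOOOOOOOO.#####..............
182 ....++OOOOOOOOOO.#.###..............
183 .....++OOOOO.......+................
184 ....................................
[... 2067 characters left out ...]
...
175 .............###+....+####...OO.....
176 .............###+.....+###....O.....
177 .............+##+.....++##+.........
178 .............+#+......++##+.........
179 .............+#+......++##+.........
180 .............+#+.......++++.........
181 .............+#+....................
182 ........................++..........
183 .......................+##+.........
184 .......................+##+.........
185 ....................................
186 ....................................
187 ....................................
188 ....................................
189 ....................................
190 ....................................
191 ....................................
```

Triangulation shows the clip tilted by about 0.08 rad, tip toward +y, with its axis about 5 mm off. I'll correct both and go lower for a closer check.

```bash

python3 -m handwheel '[[[0,0,0],[-0.004,0.0055,0.02],1],[[0,0,0],[0,0,0.025],1],[[-4.5,0,0],[0,0,0],1],[[0,0,0],[0,0,0],1],[[0,0,0],[0,0,0],1]]'
cat > look.py <<'E'
from cell import ctrl
from h import *
import sys
d=ctrl.get_image("scene");t=ctrl.get_image("top");np.savez("/tmp/sL.npz",**d);np.savez("/tmp/tL.npz",**t)
T=np.load("/tmp/top.npz");S=np.load("/tmp/scene.npz")
s=ctrl.read_state();print(s["eef_pos"].round(1),s["tool_rot"].round(3),s["width"],s["force"].round(1))
def show(a,b,x0,x1,y0,y1):
    D=cv2.absdiff(a["pixels"],b["pixels"]).max(2);om=cv2.inRange(cv2.cvtColor(a["pixels"],cv2.COLOR_RGB2HSV),(4,120,40),(16,255,255))
    print("cols",x0)
    for v in range(y0,y1): print(v,''.join('O' if om[v,u] else '#' if D[v,u]>60 else '+' if D[v,u]>28 else '.' for u in range(x0,x1)))
if len(sys.argv)<2: show(t,T,125,170,166,200);show(d,S,400,445,158,216)
E
python3 look.py
```

```text
clock: 6.98
eef_pos: [582.9, 152.0, 227.1]
tool_rot: [3.065, -0.0, 0.24]
force: [0.3, -0.7, -1.0]
width: 15.3
gripper_force: 58.7
[583.9 149.7 228. ] [ 3.064e+00 -1.000e-03  2.360e-01] 15.393085693149262 [ 0.2 -0.2 -1.4]
cols 125
166 ########################.+...................
167 #######################+.....................
168 #######################O.....................
169 ######################OO#....................
170 #####################OOO#+...................
171 #####################OOOO#.+.................
172 ######################OOO#++###..............
173 #####################OOOO######..............
174 +++++++++O.+.........OOOOO..+................
175 #########O+##########OOOOO###................
176 #########OO#########OOOOOO##+................
177 #########OO####OOOOOOOOOOO++.................
178 #########OOOO##OOOOOOOOOOO+................##
179 ...+#####OOOOOOOOOOOOOOOOOO............+.+.##
180 ...+....++OOOOOOOOOOOOOOOOO+..............###
181 .........+OOOOOOOOOOOOOOOOO................+#
182 ..........OOOOOOOOOOOOOOOOO.##+............++
183 ..........OOOOOO
[... 3038 characters left out ...]

202 .................++........+###..............
203 ...........................+###..............
204 ...........................++##..............
205 ............................+++..............
206 .............................................
207 .............................................
208 .............................................
209 .............................................
210 .............................................
211 .............................................
212 .............................................
213 ........+++#+................................
214 ........+####................................
215 ........#####................................
```

```bash
python3 - <<'E'
from h import *
d=np.load("/tmp/sL.npz");t=np.load("/tmp/tL.npz")
H=np.array([583.5,155.5,124.8]);y=.237;tx=np.array([np.cos(y),np.sin(y),0]);ty=np.array([np.sin(y),-np.cos(y),0])
for a,b in(((417.8,201.5),(157.8,185.8)),((417.8,201.5),(157,185)),):
    X,e=tri(d,a,t,b);print(X.round(1),round(e,1),"move tool x,y",((H-X)@tx).round(1),((H-X)@ty).round(1))
for z in(130,135,140,145): print(z,np.round(proj(d,np.r_[H[:2],z]),1),np.round(proj(t,np.r_[H[:2],z]),1))
E
```

```text
[582.7 156.9 139.3] 2.6 move tool x,y 0.4 1.5
[583.9 157.3 140.3] 0.5 move tool x,y -0.8 1.6
130 [416.  206.1] [159.2 186. ]
135 [416.4 203.9] [158.5 185.6]
140 [416.7 201.7] [157.7 185.2]
145 [417.  199.5] [157.  184.8]
```

The tip sits 15 mm above the mouth and within 2 mm laterally. I'll lower it in short steps and watch the force.

```bash

python3 -m handwheel '[[[0,0,0],[0,0.0015,0],1],[[0,0,0],[0,-0.0008,0.01],1],[[0,0,0],[0,-0.0008,0.01],1],[[0,0,0],[0,0,0],1]]'
python3 -m handwheel '[[[0,0,0],[0,-0.0008,0.01],1],[[0,0,0],[0,-0.0008,0.01],1],[[0,0,0],[0,0,0],1]]'
python3 look.py
```

```text
clock: 7.42
eef_pos: [582.0, 147.2, 204.8]
tool_rot: [3.063, 0.004, 0.235]
force: [-0.0, -0.3, -1.6]
width: 15.5
gripper_force: 58.9
clock: 7.67
eef_pos: [582.3, 148.0, 184.7]
tool_rot: [3.063, 0.004, 0.236]
force: [-0.1, 0.3, -1.3]
width: 15.5
gripper_force: 58.7
[583.3 148.3 186.5] [3.063e+00 1.000e-03 2.360e-01] 15.423392899243206 [-0.3  0.1 -0.6]
cols 125
166 ###################################..........
167 ###################################..........
168 ##################################+..........
169 ##################################...........
170 ##################################...........
171 #################################+...........
172 #################################............
173 ################################+............
174 ++++++++++++++++++++++++++++#+++O............
175 ##############################OOO+.+#+.......
176 ##############################OOO####+.......
177 ##############################OOO####........
178 ##############################OOO###+.....++#
179 ##################O##########OOOOO##.+...+.++
180 +#################OO#########OOOOO
[... 3170 characters left out ...]

202 ..............+##+.......++++................
203 ..............+#+.......++++.................
204 ..............+#++.......+++.................
205 ..............+#++.......+++.................
206 ..............+#++.....++.++.................
207 ..............+#++.....++++..................
208 ..............##++....++++...................
209 ..............++.....+++.....................
210 ....+++++.....+......+++.....................
211 .++#######+.........+#++.....................
212 ..++######+........+++++.....................
213 ....+######+.................................
214 .....+#####+.........+++.....................
215 ......+####+.......++##+.....................
```

```bash

python3 -m handwheel '[[[0,0,0],[0,-0.0008,0.01],1],[[0,0,0],[0,0,0],1]]'
python3 -m handwheel '[[[0,0,0],[0,-0.0005,0.006],1],[[0,0,0],[0,0,0],1]]'
python3 -m handwheel '[[[0,0,0],[0,-0.0005,0.006],1],[[0,0,0],[0,0,0],1]]'
```

```text
clock: 7.93
eef_pos: [583.0, 148.4, 175.9]
tool_rot: [3.063, 0.001, 0.236]
force: [-0.3, 0.1, -1.8]
width: 15.4
gripper_force: 58.7
clock: 8.1
eef_pos: [583.5, 148.5, 170.4]
tool_rot: [3.063, 0.0, 0.236]
force: [1.2, 0.8, -2.2]
width: 15.4
gripper_force: 58.6
clock: 8.27
eef_pos: [583.8, 148.6, 164.7]
tool_rot: [3.063, -0.001, 0.236]
force: [1.1, 0.1, -2.6]
width: 15.8
gripper_force: 58.9
```

```bash

python3 -m handwheel '[[[0,0,0],[0,-0.0004,0.005],1],[[0,0,0],[0,0,0],1]]'
python3 -m handwheel '[[[0,0,0],[0,-0.0004,0.005],1],[[0,0,0],[0,0,0],1]]'
python3 look.py x
```

```text
clock: 8.43
eef_pos: [583.5, 148.5, 159.4]
tool_rot: [3.063, 0.0, 0.236]
force: [2.4, 1.2, -2.8]
width: 15.8
gripper_force: 58.5
clock: 8.6
eef_pos: [583.1, 148.4, 154.2]
tool_rot: [3.063, 0.001, 0.236]
force: [2.4, -0.4, -3.2]
width: 15.6
gripper_force: 58.5
[583.1 148.4 154.2] [3.063e+00 1.000e-03 2.360e-01] 15.308572725470519 [ 1.3  0.5 -4.6]
```

```bash
python3 - <<'E'
from h import *
d=np.load("/tmp/sL.npz")["pixels"];t=np.load("/tmp/tL.npz")["pixels"]
W=np.zeros((600,800,3),np.uint8)
W[:,:400]=cv2.resize(d[130:250,370:450],(400,600),interpolation=2)
W[:400,400:]=cv2.resize(t[150:230,110:190],(400,400),interpolation=2)
cv2.imwrite("pics/s6.png",np.clip(W[:,:,::-1]*1.4,0,255).astype(np.uint8))
E
```

```text
(no output)
```

View pics/s6.png

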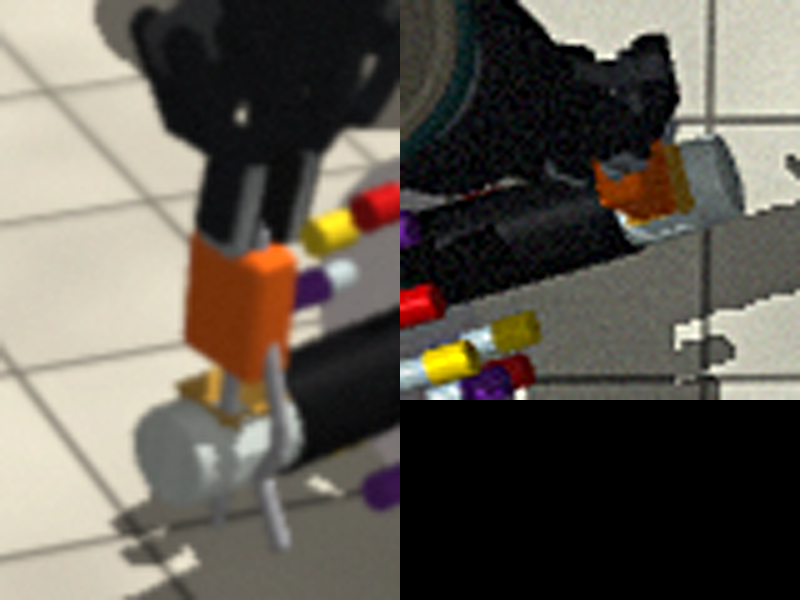

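The straight leg is through the hole, its end showing below the spindle at (220,520). The bent leg rides the near side, and the grip bottom is about 2 cm above the brass. I'll keep pushing.

```bash

python3 -m handwheel '[[[0,0,0],[0,-0.0004,0.005],1],[[0,0,0],[0,0,0],1]]'
python3 -m handwheel '[[[0,0,0],[0,-0.0004,0.005],1],[[0,0,0],[0,0,0],1]]'
python3 -m handwheel '[[[0,0,0],[0,-0.0002,0.003],1],[[0,0,0],[0,0,0],1]]'
python3 -m handwheel '[[[0,0,0],[0,-0.0002,0.003],1],[[0,0,0],[0,0,0],1]]'
```

```text
clock: 8.87
eef_pos: [583.0, 148.4, 149.1]
tool_rot: [3.063, 0.001, 0.236]
force: [1.6, 0.4, -5.7]
width: 15.3
gripper_force: 58.5
clock: 9.03
eef_pos: [582.8, 148.3, 144.1]
tool_rot: [3.063, 0.002, 0.236]
force: [1.6, 1.1, -3.3]
width: 15.5
gripper_force: 59.1
clock: 9.2
eef_pos: [582.9, 148.4, 141.4]
tool_rot: [3.063, 0.001, 0.236]
force: [0.6, 0.5, -2.8]
width: 15.3
gripper_force: 59.4
clock: 9.37
eef_pos: [583.8, 148.7, 139.5]
tool_rot: [3.063, -0.001, 0.236]
force: [-0.4, 0.9, 1.9]
width: 15.7
gripper_force: 62.1
```

```bash

python3 -m handwheel '[[[0,0,0],[0,-0.0002,0.002],1],[[0,0,0],[0,0,0],1]]'
python3 -m handwheel '[[[0,0,0],[0,-0.0001,0.002],1],[[0,0,0],[0,0,0],1]]'
python3 look.py
```

```text
clock: 9.53
eef_pos: [584.4, 148.9, 139.1]
tool_rot: [3.063, -0.002, 0.236]
force: [-2.7, 0.7, 11.6]
width: 15.2
gripper_force: 65.8
clock: 9.7
eef_pos: [584.9, 149.1, 138.8]
tool_rot: [3.063, -0.004, 0.236]
force: [-4.7, 0.7, 20.8]
width: 15.2
gripper_force: 69.0
[584.8 149.1 138.8] [ 3.063 -0.004  0.236] 15.707615641824567 [-4.6  1.  21.3]
cols 125
166 ##########################################+..
167 ###########################################..
168 ###########################################..
169 ###########################################..
170 ###########################################..
171 ###########################################+.
172 ###########################################..
173 ##########################################...
174 .++++++++++++++++++++++++++++++++++++#++#....
175 #########################################....
176 ########################################.....
177 ########################################.....
178 ########################################...+#
179 ######################################OO.+.##
180 +#############################+######OOO..#
[... 3161 characters left out ...]

202 .....+OOOOOOOOOOOOOOOOOOOOOO.................
203 ......OOOOOOOOOOOOOOOOOOOOOO.................
204 ......#OOOOOOOOOOOOOOOOOOOO..................
205 .......OOOOOOOOOOOOOOOOOOOO..................
206 ......+OOOOOOOOOOOOOOOOOOOO..................
207 .......++OOOOOOOOOOOOOO.OOO..................
208 ........++OOOOOOOOOOOO++OOO..................
209 .........++OOOOOOOOOOO++.O...................
210 ....++##++++OOOOOOOOOO+++O...................
211 .++########+..OOOOOOOO+++....................
212 ..++########...OOOOOO++++....................
213 ....+########....OOO.........................
214 .....+#######.......+##+.....................
215 ......+######......++##+.....................
```

```bash
python3 - <<'E'
from h import *
d=np.load("/tmp/sL.npz");t=np.load("/tmp/tL.npz")
H=np.array([583.5,155.5,124.8]);y=.237;tx=np.array([np.cos(y),np.sin(y),0]);ty=np.array([np.sin(y),-np.cos(y),0])
for a,b in((-20,10),(20,10),(20,-10)):
    print(a,b,[(z,np.round(proj(d,H+tx*a+ty*b+[0,0,z]),1).tolist(),np.round(proj(t,H+tx*a+ty*b+[0,0,z]),1).tolist()) for z in(0,10)])
E
python3 -m handwheel '[[[0,0,0],[0,0.0002,-0.0025],1],[[0,0,0],[0,0,0],0.8],[[0,0,0],[0,0,0],0.65],[[0,0,0],[0,0,0],0.6],[[0,0,0],[0,0,0],0.6]]'
python3 -m handwheel '[[[0,0,0],[0,0,0],0.6],[[0,0,0],[0,0,0],0.6]]'
```

```text
-20 10 [(0, [404.7, 204.9], [166.2, 193.9]), (10, [405.3, 200.5], [164.8, 193.2])]
20 10 [(0, [418.7, 215.1], [162.4, 176.7]), (10, [419.4, 210.6], [161.0, 175.8])]
20 -10 [(0, [427.0, 212.0], [153.7, 178.9]), (10, [427.7, 207.6], [152.2, 178.0])]
clock: 10.22
eef_pos: [583.1, 148.0, 137.0]
tool_rot: [3.063, 0.001, 0.236]
force: [-0.2, -0.1, 0.4]
width: 33.7
gripper_force: 0.0
clock: 10.38
eef_pos: [583.3, 148.2, 137.1]
tool_rot: [3.063, 0.001, 0.236]
force: [0.8, 0.5, 0.8]
width: 34.0
gripper_force: 0.0
```

```bash

python3 -m handwheel '[[[0,0,0],[0,0,-0.01],0.6],[[0,0,0],[0,0,-0.02],0.6],[[0,0,0],[0,0,-0.03],0.6],[[0,0,0],[0,0,-0.04],0.6],[[0,0,0],[0,0,-0.04],0.6]]'
python3 -m handwheel '[[[0,0,0],[-0.02,0.03,0],0.6],[[0,0,0],[-0.03,0.025,0],0.6],[[0,0,0],[-0.03,0.025,0],0.6],[[0,0,0],[-0.03,0.025,0],0.6],[[0,0,0],[0,0,0],0.6]]'
python3 look.py x
python3 - <<'E'
from h import *
d=np.load("/tmp/sL.npz")["pixels"];t=np.load("/tmp/tL.npz")["pixels"]
W=np.zeros((600,800,3),np.uint8)
W[:,:400]=cv2.resize(d[130:250,370:450],(400,600),interpolation=2)
W[:400,400:]=cv2.resize(t[150:230,110:190],(400,400),interpolation=2)
W[400:,400:]=cv2.resize(d[200:300,150:350],(400,200))
cv2.imwrite("pics/s7.png",np.clip(W[:,:,::-1]*1.4,0,255).astype(np.uint8))
E
```

```text
clock: 10.8
eef_pos: [580.2, 158.9, 278.7]
tool_rot: [3.063, 0.002, 0.236]
force: [1.2, 0.1, 0.7]
width: 34.4
gripper_force: 0.0
clock: 11.22
eef_pos: [493.7, 23.9, 286.6]
tool_rot: [3.059, 0.004, 0.227]
force: [-0.6, -1.3, -1.1]
width: 34.1
gripper_force: 0.0
[498.1  30.3 286.6] [ 3.063e+00 -2.000e-03  2.330e-01] 33.99018221450753 [-0.8  1.   0. ]
```

View pics/s7.png

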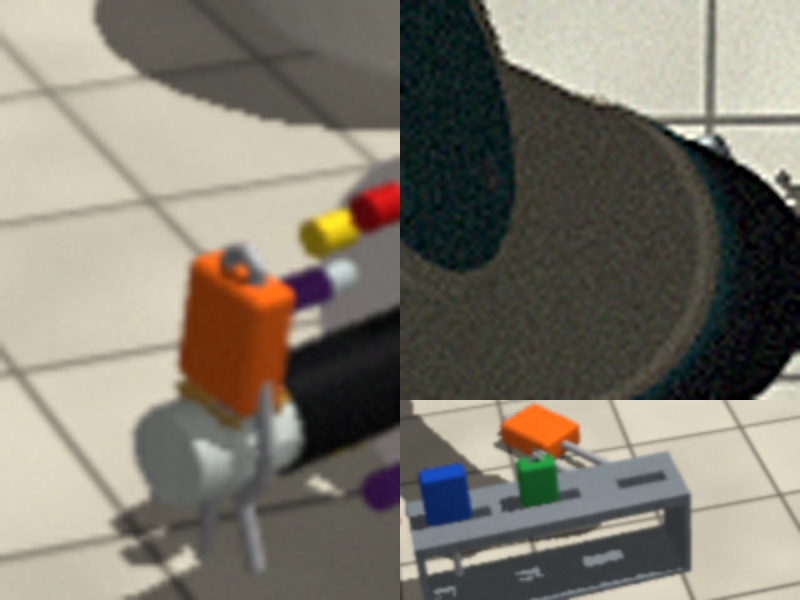

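The grip stands upright on the brass with its bottom corner at (250,425) in the crop. The bent leg hooks under the spindle, and green and blue are still in the stand. Handing in.

```bash
python3 -c "
from cell import ctrl
print(ctrl.finish_job())"
```

```text
the job is handed in; nothing more can be done
None
```

I pushed the orange R-clip home in the cross-hole and released it: the last picture shows the grip on the brass, the bent leg under the spindle, and the green clip and blue pin still in the stand. I handed the job in at about 11 s, and no verdict came back.

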